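# Fish the degreased corner key out of the tub with tongs

## Task

The corner key in the deep blue tub has been degreased for gluing, so the gripper must not touch it: pull the red-handled spring tongs up out of the slot in the wooden block, reach into the tub with them, squeeze them shut on one leg of the key and lift it out. Finish while still holding it, the key pinched between the tips of the upright tongs, still and at least 50 mm above the rim of the tub, touching nothing else. Leave the other things where they are.

Things in the scene. Friction and masses are not known exactly. Their poses are not given: they have to be found in the camera images.
- holder: light pine bench block, 104 x 92 x 50 mm, fixed. Origin at the centre of its underside, z up. The tongs stand in a slot in its top, 16 mm (x) by 58 mm (y), 42 mm deep, centred 22 mm from the origin towards -x. Two pen holes lie 30 mm towards +x, at y = +22 and -22 mm; a marker stands in the first, its top 140 mm above the table.
- tub: deep blue open plastic tub, 150 (x) x 118 (y) x 62 mm high, fixed, walls and floor 3.5 mm thick, a rim lip 7 mm wide all round and a lifting ear on each x end (out to 96 mm from the centre). Origin at the centre of its underside, z up; the rim is 62 mm above the table.
- tongs: steel spring tongs, red handles, black rubber tips, 145 mm long, 65 g, standing upright in the slot, tips down. Origin midway between the relaxed tips at their lower ends; z along the tongs to the pivot; the arms spread and close along y; x across the 12 mm wide arms. The frame belongs to the left (-y) arm, so it leans by half the joint value once squeezed evenly.
- tongs_arm (a joint): angle by which the tongs are squeezed: 0 relaxed (44 mm between the tips), 0.22 closed on 13 mm, 0.31 shut; the gap in mm is about 44 - 140 x value. The tips move 4.4 times as far as the finger grips. A spring holds them open: squeezing takes 4 N to start, 7 N when closed on 13 mm; a squeeze of 20 to 30 N pinches the key with 3 to 5 N.
- tongs_pivot (a point): the hinge of the tongs at their top, 138 mm above the tips.
- tip_left (a point): lower end of the inner face of the left (-y) tip; the rubber tip is 10 mm wide (x), 4 mm thick and 26 mm tall.
- tip_right (a point): lower end of the inner face of the right (+y) tip, on the other arm.
- key: white nylon corner key, an L of 42 x 42 mm, 9 mm thick, about 12 g, flat on the tub's floor. Origin at the centre of the 42 mm square, on the underside. One leg runs along x, at y from 8 to 21 mm, over the full x from -21 to 21 mm; the other along y, at x from -21 to -8 mm, over the full y. Legs are 13 mm wide. Centre of mass at x = -6, y = 6 mm.
- key_mid (a point): centre of the 42 mm square of the corner key, half-way up its thickness (4.5 mm over the tub's floor at the start); axes as the key's.
- blue_marker: dark blue felt marker, 132 mm long, 17 mm thick, standing in a pen hole of the block; a bystander. Origin on its side, half-way along.
- calculator: dark grey pocket calculator with light keys, 124 x 76 x 16 mm, flat on the table; a bystander. Origin under its centre.
- pine_block: plain pine packing block, 47 x 125 x 37 mm, flat on the table; a bystander. Origin under its centre.
- pencil_core: card core with a black foot used as a pencil cup, 70 mm wide, 143 mm tall with its pencils; a bystander. Origin under its centre.
- tongs_grip (a point): middle between the two round red finger grips (relaxed), 107 mm above the tips, 32 mm below the pivot; the top of the tongs is 39 mm above it. Squeeze the tongs here from above, along y. Each grip is convex, 14 mm high, 18 mm wide (x). Width over both: 35 mm relaxed, 28 mm closed on 13 mm, 25.5 mm shut. Held part-closed in a gripper, the tongs are carried by friction.
There are look-alikes about, which are no part of the job. Of the things that look like the tub, take the one that is nearest to the robot's base at the start.

How it is judged (in metres and radians):
On the way, in this order (a step that is already met when the one before it is completed fails the run):
1. the tongs, held by the gripper, have been pulled clear of the wooden block (height (world z) of each of tip_left, tip_right above 0.055 m and contact force between the fingers and tongs above 1 N), for 0.1 s.
2. the tongs are closed on a leg of the key inside the tub (contact force between tongs and key above 0.8 N and value of joint tongs_arm between 0.17 and 0.27 rad and contact force between the fingers and tongs above 4 N and height (world z) of key_mid below 0.06 m), for 0.1 s.
At the end, for the whole second after the job is handed in: Gripper squeezes upright tongs (over 4 N, tilt under 0.5 rad) closed on the key (joint 0.17 to 0.27, pinch over 0.8 N, key centre within 40 mm of the left tip); key centre still (0.03 m/s), 46 mm or more above the tub's rim; key and tongs touch no tub, block, marker or core, gripper not the key (height (world z) of key_mid above 0.108 m and contact force between tongs and key above 0.8 N and value of joint tongs_arm between 0.17 and 0.27 rad and contact force between the fingers and tongs above 4 N and angle between tongs's own z axis and vertical below 0.5 rad and contact force between each of tub, holder, the fingers, the arm, blue_marker, pencil_core and key below 0.02 N and contact force between each of tub, holder, blue_marker, pencil_core and tongs below 0.02 N and distance between key_mid and tip_left below 0.04 m and linear speed of key below 0.03 m/s); the arm keeps its last pose, push and grip.
It fails at once if the gripper or arm touches the corner key (contact force between any of the fingers, the arm and key above 0.2 N).
It fails at once if a bystander is moved by more than 25 mm (distance of any of blue_marker, calculator, pine_block, pencil_core from where it was at the start of the episode above 0.025 m).
It also fails if it takes over 45 s, if anything falls off the work surface, if the arm or the gripper's body presses on something with over 40 N, if the wrist force passes 120 N, or if a joint passes its speed limit or range.

## Robot

A 6-joint arm with a two-finger parallel gripper is mounted at the origin on the work surface; the furniture and walls round the work are solid. World frame = base frame: x ahead of the robot, y to its left, z up, the work surface at z = 0. Lengths are in mm, angles in rad, forces in N, time in s.
With the tool pointing down it reaches from about 275 to 750 mm from the base axis. Payload 10.2 kg.
Tool frame: the origin (TCP) lies on the front face of the gripper's body, between the roots of the fingers; the fingertips stand 73 mm ahead of it and the grasp point (between the pads) lies 54 mm ahead of it; z points along the fingers, y is the line along which they close (so a half turn about z gives the same grasp; the last joint's range is limited). The gripper opens to 85 mm and grips with 20 to 120 N. Pads are 22 mm wide; open, the fingers measure 114 mm over their backs; the gripper's body (76 mm by 85 mm) begins 54 mm behind the grasp point. The pads swing forward as they close: fully open they stand 13 mm farther back than shut.
Start: joints at [-1.515, 0.313, 1.498, -0, 1.331, -0.223], TCP at [144.468, -504.738, 303.894] pointing down, gripper open.
Joint ranges: [-2.94, 2.94], [-0.97, 2.17], [0.19, 2.56], [-1.23, 4.37], [0.02, 3.11], [-2.88, 2.88]. Speed limits (rad/s): [2.39, 2.39, 3.01, 3.14, 3.14, 3.14].

## Interface

Orientations are given as a unit quaternion [w, x, y, z].
In Python, from rig import * gives the robot as it stands.
- The arm moves only by the tool step_arm, never from a script. Its argument "plan" is a list of rows, each an object with "offset": the shift along the tool's x, y, z in cm, a list of three; "rot": the turn, a rotation vector about the tool's x, y, z in degrees, a list of three; "gripper": the finger opening in cm, from 0 to 8.54. In form: [{"offset": [x, y, z], "rot": [wx, wy, wz], "gripper": gripper}, ...]. A call has 1 to 12 rows; each row is the pose to reach, as a shift and turn from the pose commanded when the call began, along the tool's axes at that moment; what a row does not reach only later rows make up. A row lasts 1/10 s, in which the tool goes at most 50 mm and 8.59 degrees, less where a joint would pass 70% of its speed; a pose out of reach is approached as far as the arm can. A call with a gripper value outside its range is refused whole. The fingers move at their own pace and stop on an object; "squeeze" is the grip in N (left out, the last holds). Time passes only in rows, so rows that repeat a pose let the fingers close. It gives the time, the measured TCP pose, the force, the opening and the grip force at its end, in the units of the state.
- sense(): the state, without advancing time (a new reading comes with each control period).
- capture(name): name is "scene" or "top" or "wrist"; returns a dict with "color" (400x640x3 uint8, red, green, blue), "depth" (400x640 float32, mm along the optical axis (not along the pixel's ray), 0 where there is no reading), "vertical_fov" (degrees; the focal length in pixels is half the picture's height over the tangent of half this angle, whatever the lens; pixels are square), "cx", "cy" (the principal point, pixels), "rvec" (rotation vector, rad) and "tvec" (3), from world to camera coordinates, as OpenCV has them; the wrist camera has in their place "mount" (4x4, takes a point from camera to tool coordinates, whose origin is the TCP and whose axes are the flange's). Camera axes: x right, y down, z forward; pixel columns grow to the right and rows downward; lengths in mm; the calibration is good to about 2 mm. A picture is of the moment at which its call begins: read the wrist's pose just before it.
- finish_job(): hands the job in; it is judged then, once.
The state is a dict: "time_s": time; "joints": joint angles; "dq": joint speeds; "tau": joint torques, N m; "eef_pos": TCP position; "ee_rot": TCP orientation; "force": force on the tool from outside, world axes, zero at the start; "wrist_torque": the same for the moment, N m; "grip_width": opening from 0.0 (shut) to 1.0 (fully open); "grip_force": force on a finger pad.
Only numpy, scipy, OpenCV 4.12 (cv2) and the standard library are available. Lean on these libraries where they do the work, as an engineer would, in place of code of your own. Each camera call takes 0.05 s, during which the arm holds its last target. There are 200 camera calls.

## Working session

There is one attempt and no reset: what is moved stays moved. The work goes in short steps, Python scripts to look and compute and a tool call to move; the robot and the scene stay as the last step left them, time stands still between calls to the robot, and variables do not carry over. Pictures are saved under pics/ and viewed, at most 10 in all, crops included, and the job is handed in when it is done.

Besides the shell and the picture viewer there is one more tool, called after "Request:" in YAML: its name, and indented under it one key for each argument. step_arm: Moves the arm, as the interface text tells. Its arguments: {"type":"object","properties":{"plan":{"type":"array"},"squeeze":{"type":"number"}},"required":["plan"]}

```bash
mkdir -p pics; cat > h.py <<'E'
from rig import *
import numpy as np, cv2
from scipy.spatial.transform import Rotation as R
def cam(name):
    s=sense(); c=capture(name)
    f=200/np.tan(np.radians(c["vertical_fov"])/2); c["f"]=f
    if "mount" in c:
        w,x,y,z=s["ee_rot"]; T=np.eye(4); T[:3,:3]=R.from_quat([x,y,z,w]).as_matrix(); T[:3,3]=s["eef_pos"]
        c["T"]=T@np.array(c["mount"])
    else:
        E=np.eye(4); E[:3,:3]=cv2.Rodrigues(np.array(c["rvec"],float))[0]; E[:3,3]=np.ravel(c["tvec"]); c["T"]=np.linalg.inv(E)
    return c
def pts(c):
    v,u=np.mgrid[:400,:640]; d=c["depth"]
    P=np.stack([(u-c["cx"])/c["f"]*d,(v-c["cy"])/c["f"]*d,d],-1)
    return P@c["T"][:3,:3].T+c["T"][:3,3]
def ray(c,u,v,z):
    d=c["T"][:3,:3]@np.array([(u-c["cx"])/c["f"],(v-c["cy"])/c["f"],1]); o=c["T"][:3,3]
    return o+d*(z-o[2])/d[2]
def save(n,im,s=1):
    cv2.imwrite(f"pics/{n}.png",cv2.resize(im[:,:,::-1],None,fx=s,fy=s,interpolation=cv2.INTER_CUBIC))
E
python3 - <<'E'
from h import *
s=sense();print(s["time_s"],s["eef_pos"],s["ee_rot"])
for n in("top","scene"):
    c=cam(n);save(n,c["color"]); print(n,c["T"].round(2).tolist(),c["f"]); np.savez(n,color=c["color"],depth=c["depth"],T=c["T"],f=c["f"],cx=c["cx"],cy=c["cy"])
E
```

```text
0.0 [ 144.445687   -504.56447543  303.32578146] [-6.46063732e-04  9.90301081e-01  1.38936500e-01  3.96152970e-05]
top [[-0.01, -0.99, 0.16, 300.03], [-1.0, 0.01, -0.0, 139.77], [-0.0, -0.16, -0.99, 1779.45], [0.0, 0.0, 0.0, 1.0]] 381.8073564728165
scene [[0.87, -0.23, 0.44, -108.37], [-0.49, -0.38, 0.78, -1032.81], [-0.01, -0.9, -0.44, 763.03], [0.0, 0.0, 0.0, 1.0]] 373.0661965281763
```

View pics/top.png

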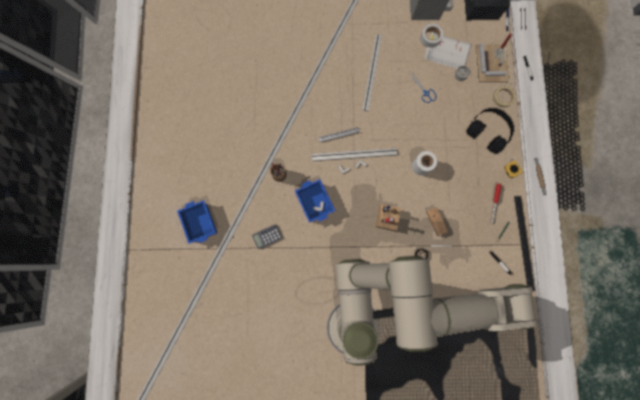

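View pics/scene.png

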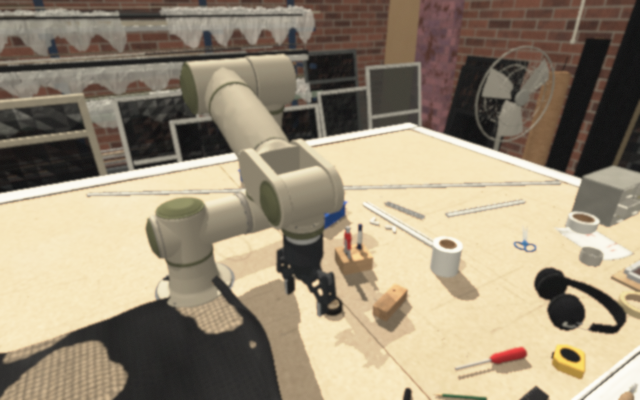

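Two blue tubs appear in the top picture, at (314,201) and (197,222). The first is nearer the base at about (355,340) and holds the white key. The holder with the red tongs is at (393,217). I'll confirm in a crop and measure.

```bash
python3 - <<'E'
from h import *
c=dict(np.load("top.npz")); P=pts(c); im=c["color"]
save("crop",im[165:265,285:455],4.5)
h=cv2.cvtColor(im,cv2.COLOR_RGB2HSV)
m=((h[...,0]>100)&(h[...,0]<130)&(h[...,1]>130)&(h[...,2]>60)).astype(np.uint8)
n,l,st,ce=cv2.connectedComponentsWithStats(m)
for i in range(1,n):
    if st[i,4]>100:
        q=P[l==i]; top=q[(q[:,2]>50)&(q[:,2]<80)]
        print(st[i],ce[i],q.mean(0).round(),len(top),cv2.minAreaRect(top[:,:2].astype(np.float32)) if len(top) else "", np.percentile(q[:,2],[5,50,95]).round())
# holder top
x=P[190:240,370:425].reshape(-1,3); 
t=x[(x[:,2]>42)&(x[:,2]<60)]; print("holder",len(t),t.mean(0),cv2.minAreaRect(t[:,:2].astype(np.float32)))
r=((h[...,0]<8)|(h[...,0]>172))&(h[...,1]>130)&(h[...,2]>60); r[:190]=0;r[240:]=0;r[:,:370]=0;r[:,425:]=0
print("red",np.argwhere(r)[:, ::-1].tolist()[:40],P[r].round().tolist()[:40])
for u,v in((278,172),(268,236),(438,221),(426,161),(421,254)): print((u,v),P[v,u].round())
E
```

```text
[296 181  38  40 864] [314.12152778 199.66435185] [579. 170.  22.] 215 ((571.58349609375, 168.13238525390625), (184.2073211669922, 123.03873443603516), 23.972515106201172) [-2.  6. 66.]
[ 179  202   37   40 1018] [196.80746562 221.66011788] [482. 710.  29.] 273 ((480.4248046875, 700.382080078125), (183.35560607910156, 130.27435302734375), 21.90106964111328) [-3.  8. 65.]
holder 333 [ 491.04820033 -167.58480242   50.86579572] ((493.55889892578125, -169.65048217773438), (94.11585998535156, 104.3685531616211), 77.72262573242188)
red [[387, 218], [388, 218], [386, 219], [387, 219], [388, 219], [386, 220], [387, 220], [388, 220], [386, 221], [387, 221], [388, 221]] [[479.0, -150.0, 116.0], [477.0, -152.0, 127.0], [477.0, -149.0, 93.0], [474.0, -150.0, 118.0], [473.0, -152.0, 130.0], [472.0, -149.0, 92.0], [469.0, -149.0, 122.0], [468.0, -152.0, 130.0], [476.0, -163.0, 8.0], [476.0, -168.0, 6.0], [466.0, -155.0, 110.0]]
(278, 172) [705. 335.  57.]
(268, 236) [413. 384.  14.]
(438, 221) [ 471. -399.   30.]
(426, 161) [ 758. -363.   19.]
(421, 254) [ 322. -323.  -10.]
```

View pics/crop.png

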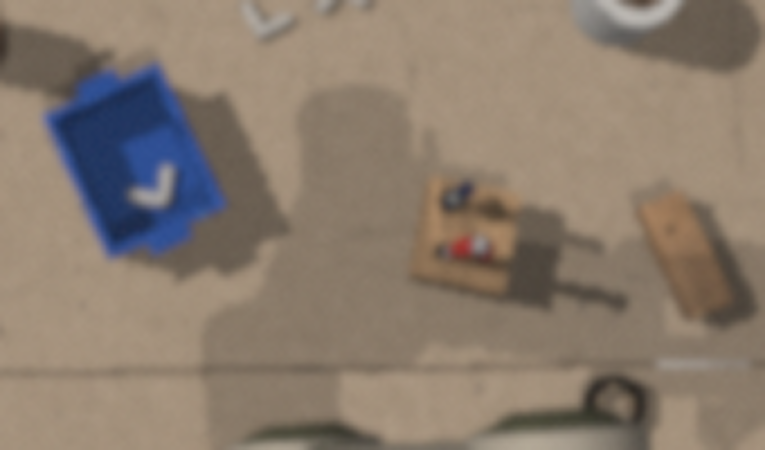

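The crop confirms it: the tub at crop (135,160) holds the white L key at (155,190). The slotted block is at (465,235), with the red tongs at (468,247) and the marker at (458,195). The measured rim height of 62–66 mm and block top of 51 mm match the text. The block's x axis is at about -12°. I'm moving the wrist camera above the block.

Request:
step_arm:
  plan:
    - {"offset": [41,-23.6,-6],"rot": [0,0,28.4],"gripper": 8.5}
    - {"offset": [41,-23.6,-6],"rot": [0,0,28.4],"gripper": 8.5}
    - {"offset": [41,-23.6,-6],"rot": [0,0,28.4],"gripper": 8.5}
    - {"offset": [41,-23.6,-6],"rot": [0,0,28.4],"gripper": 8.5}
    - {"offset": [41,-23.6,-6],"rot": [0,0,28.4],"gripper": 8.5}
    - {"offset": [41,-23.6,-6],"rot": [0,0,28.4],"gripper": 8.5}
    - {"offset": [41,-23.6,-6],"rot": [0,0,28.4],"gripper": 8.5}
    - {"offset": [41,-23.6,-6],"rot": [0,0,28.4],"gripper": 8.5}
    - {"offset": [41,-23.6,-6],"rot": [0,0,28.4],"gripper": 8.5}
    - {"offset": [41,-23.6,-6],"rot": [0,0,28.4],"gripper": 8.5}
    - {"offset": [41,-23.6,-6],"rot": [0,0,28.4],"gripper": 8.5}
    - {"offset": [41,-23.6,-6],"rot": [0,0,28.4],"gripper": 8.5}

```text
time_s: 1.3
eef_pos: [473.8, -164.6, 363.5]
ee_rot: [-0.0, 0.994, -0.107, -0.0]
force: [0.2, -0.5, -0.2]
grip_width: 0.998
grip_force: 0.0
```

```bash
python3 - <<'E'
from h import *
s=sense();print(s["time_s"],s["eef_pos"],s["ee_rot"],s["joints"])
c=cam("wrist");save("w1",c["color"]); print(np.array(c["mount"]).round(2).tolist(),c["T"].round(2).tolist(),c["f"]); np.savez("w1",color=c["color"],depth=c["depth"],T=c["T"],f=c["f"],cx=c["cx"],cy=c["cy"])
E
```

```text
1.3 [ 473.78119971 -164.63677539  363.46011691] [-8.18449200e-05  9.94207234e-01 -1.07479150e-01 -4.48408776e-04] [-5.68348342e-01  2.23790096e-01  1.45878257e+00 -2.53602962e-04
  1.45989609e+00  1.21785051e+00]
[[-0.0, -0.96, -0.28, 71.89], [1.0, -0.0, 0.0, -0.61], [-0.0, -0.28, 0.96, -69.35], [0.0, 0.0, 0.0, 1.0]] [[-0.21, -0.94, -0.27, 544.2], [-0.98, 0.21, 0.06, -179.43], [0.0, 0.28, -0.96, 432.74], [0.0, 0.0, 0.0, 1.0]] 313.4644829622896
```

View pics/w1.png

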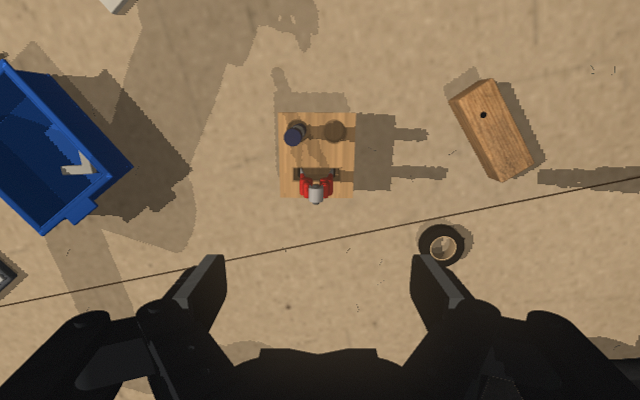

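The wrist picture shows the block square in the view around (317,155), the slot at about (317,174), the red grips at (305,185) and (328,185), and the grey pivot cap at (316,193). The tub is at left with the key at (78,165), and the pencil cup is at (441,245). Next I measure the tongs.

```bash
python3 - <<'E'
from h import *
c=dict(np.load("w1.npz")); P=pts(c); im=c["color"]
h=cv2.cvtColor(im,cv2.COLOR_RGB2HSV)
b=np.zeros((400,640),bool); b[100:210,265:370]=1
t=b&(abs(P[...,2]-50)<6); T=P[t]; print("blk",T.mean(0).round(1),cv2.minAreaRect(T[:,:2].astype(np.float32)))
r=b&((h[...,0]<8)|(h[...,0]>172))&(h[...,1]>130)&(h[...,2]>50)&(P[...,2]>80)
q=P[r]; print("red",len(q),q.mean(0).round(1),q.min(0).round(1),q.max(0).round(1), cv2.minAreaRect(q[:,:2].astype(np.float32)))
for side in (-1,1):
    u=np.argwhere(r); m=(u[:,1]-316)*side>0; print(side,P[r][m].mean(0).round(1))
k=b&(P[...,2]>140); q=P[k]; print("cap",len(q),q.mean(0).round(1),q.max(0).round(1),np.argwhere(k).mean(0))
mk=b&(h[...,2]<90)&(P[...,2]>125); print("marker",P[mk].mean(0).round(1))
# ray method check: cap centre
print("ray cap",ray(c,316,193,150).round(1))
# pencil core
q=P[220:270,415:470].reshape(-1,3); q=q[q[:,2]>20]; print("core",len(q),q.min(0).round(),q.max(0).round())
# pencils cup
q=P[80:185,445:545].reshape(-1,3); q=q[q[:,2]>25]; print("pine",q.min(0).round(),q.max(0).round())
# tub rim & key
m=(h[...,0]>100)&(h[...,0]<130)&(h[...,1]>130); q=P[m&(abs(P[...,2]-62)<6)]; q=q[q[:,1]>0]; print("tub",q.min(0),q.max(0))
w=(h[...,1]<60)&(h[...,2]>130); w[:140]=0;w[190:]=0;w[:,:50]=0;w[:,100:]=0
q=P[w];print("key",len(q),q.mean(0).round(1),np.percentile(q[:,2],[5,50,95]).round(1))
E
```

```text
blk [ 497.7 -167.4   49.2] ((493.03271484375, -165.7407684326172), (92.31847381591797, 104.108154296875), 77.54801940917969)
red 408 [ 474.9 -162.2  124.5] [ 460.3 -179.4   80.7] [ 544.2 -143.7  432.7] ((504.3506774902344, -168.2578582763672), (35.285884857177734, 82.6928482055664), 76.95379638671875)
-1 [ 477.6 -150.9  124.8]
1 [ 472.4 -173.   124.2]
cap 357 [ 489.9 -162.4  188.6] [ 544.2 -144.1  432.7] [180.64145658 312.49579832]
marker [ 517.5 -154.9  144.3]
ray cap [ 473.2 -162.1  150. ]
core 373 [ 469. -219.  306.] [ 544. -179.  433.]
pine [ 408. -435.   25.] [ 544. -179.  433.]
tub [471.34986838  78.61804575  56.0078233 ] [671.77158706 223.54391141  63.79562139]
key 281 [543.1 148.2  15.6] [10.5 11.7 13.5]
```

```bash
python3 - <<'E'
from h import *
c=dict(np.load("w1.npz")); P=pts(c); ok=c["depth"]>0; im=c["color"]
h=cv2.cvtColor(im,cv2.COLOR_RGB2HSV)
b=np.zeros((400,640),bool); b[100:215,290:345]=1; b&=ok
k=b&(P[...,2]>135)&(P[...,0]<500); q=P[k]; print("cap",len(q),q.mean(0).round(1),q.min(0).round(1),q.max(0).round(1))
r=b&((h[...,0]<8)|(h[...,0]>172))&(h[...,1]>130)&(h[...,2]>50)&(P[...,2]>80)
q=P[r]; a=np.radians(77.5); s=q[:,:2]@[np.cos(a),np.sin(a)]; e=q[:,:2]@[np.sin(a),-np.cos(a)]
print("red z",np.percentile(q[:,2],[1,50,99]).round(1),"along y",s.min(),s.max(),"across",np.percentile(e,[1,50,99]).round(1))
g=np.array([472.5,-161.5]);print("expected s,e",g@[np.cos(a),np.sin(a)],g@[np.sin(a),-np.cos(a)])
q=P[225:270,415:470][ok[225:270,415:470]]; q=q[(q[:,2]>10)&(q[:,2]<200)]; print("core",len(q),q.min(0).round(),q.max(0).round())
E
```

```text
cap 265 [ 472.9 -161.1  150. ] [ 462.7 -168.6  135.4] [ 481.4 -153.2  153.7]
red z [ 84.1 122.1 134.5] along y -72.49269300123964 -37.203250586382914 across [488.  499.9 504.4]
expected s,e -55.40408756411562 496.25486101517214
core 959 [ 291. -346.   10.] [ 352. -283.   20.]
```

The tongs' cap top is at 153.7 mm, where the text gives about 153, and the grips are 35.3 mm wide, centred at (472.3,-161.5). I descend over the grips.

Request:
step_arm:
  plan:
    - {"offset": [-0.2,-0.27,5],"rot": [0,0,0],"gripper": 6.5}
    - {"offset": [-0.2,-0.27,9],"rot": [0,0,0],"gripper": 6.5}
    - {"offset": [-0.2,-0.27,12],"rot": [0,0,0],"gripper": 6.5}
    - {"offset": [-0.2,-0.27,14.5],"rot": [0,0,0],"gripper": 6.5}
    - {"offset": [-0.2,-0.27,17],"rot": [0,0,0],"gripper": 6.5}
    - {"offset": [-0.2,-0.27,19],"rot": [0,0,0],"gripper": 6.5}
    - {"offset": [-0.2,-0.27,19.7],"rot": [0,0,0],"gripper": 6.5}
    - {"offset": [-0.2,-0.27,19.7],"rot": [0,0,0],"gripper": 6.5}
    - {"offset": [-0.2,-0.27,19.7],"rot": [0,0,0],"gripper": 6.5}

```text
time_s: 2.25
eef_pos: [472.4, -162.6, 167.8]
ee_rot: [0.0, 0.994, -0.109, 0.001]
force: [0.3, -0.2, 1.1]
grip_width: 0.759
grip_force: 0.0
```

Request:
step_arm:
  plan:
    - {"offset": [0,0,0],"rot": [0,0,0],"gripper": 3.1}
    - {"offset": [0,0,0],"rot": [0,0,0],"gripper": 3.1}
    - {"offset": [0,0,0],"rot": [0,0,0],"gripper": 3.1}
    - {"offset": [0,0,0],"rot": [0,0,0],"gripper": 3.1}
    - {"offset": [0,0,0],"rot": [0,0,0],"gripper": 3.1}
    - {"offset": [0,0,0],"rot": [0,0,0],"gripper": 3.1}
    - {"offset": [0,0,0],"rot": [0,0,0],"gripper": 3.1}
    - {"offset": [0,0,0],"rot": [0,0,0],"gripper": 3.1}
  squeeze: 25

```text
time_s: 3.05
eef_pos: [472.8, -162.2, 168.0]
ee_rot: [0.001, 0.994, -0.108, 0.001]
force: [-0.6, -0.9, 5.3]
grip_width: 0.364
grip_force: 14.5
```

The grips are held at 31 mm. Lifting slowly at first.

Request:
step_arm:
  plan:
    - {"offset": [0,0,-0.5],"rot": [0,0,0],"gripper": 3.1}
    - {"offset": [0,0,-1.2],"rot": [0,0,0],"gripper": 3.1}
    - {"offset": [0,0,-2.2],"rot": [0,0,0],"gripper": 3.1}
    - {"offset": [0,0,-3.4],"rot": [0,0,0],"gripper": 3.1}
    - {"offset": [0,0,-4.8],"rot": [0,0,0],"gripper": 3.1}
    - {"offset": [0,0,-6.4],"rot": [0,0,0],"gripper": 3.1}
    - {"offset": [0,0,-8.2],"rot": [0,0,0],"gripper": 3.1}
    - {"offset": [0,0,-10],"rot": [0,0,0],"gripper": 3.1}
    - {"offset": [0,0,-11.5],"rot": [0,0,0],"gripper": 3.1}
    - {"offset": [0,0,-12.5],"rot": [0,0,0],"gripper": 3.1}
    - {"offset": [0,0,-13],"rot": [0,0,0],"gripper": 3.1}
    - {"offset": [0,0,-13],"rot": [0,0,0],"gripper": 3.1}

```text
time_s: 4.25
eef_pos: [472.3, -162.0, 297.4]
ee_rot: [0.0, 0.994, -0.108, 0.0]
force: [-0.5, 0.6, 0.2]
grip_width: 0.366
grip_force: 5.7
```

```bash
python3 - <<'E'
from h import *
s=sense();print(s["eef_pos"],s["joints"],s["grip_width"]*85.4,s["grip_force"],s["force"])
c=cam("wrist");save("w2",c["color"]);np.savez("w2",color=c["color"],depth=c["depth"],T=c["T"],f=c["f"],cx=c["cx"],cy=c["cy"])
c=cam("scene"); save("sc2",c["color"][150:330,220:440],3)
E
```

```text
[ 472.33674    -161.99201514  297.38492133] [-5.65443752e-01  2.61313948e-01  1.58378508e+00 -2.58523774e-05
  1.29568983e+00  1.22225715e+00] 31.21927313833497 5.727059170603752 [-0.45805447  0.63869394  0.18262394]
```

View pics/w2.png

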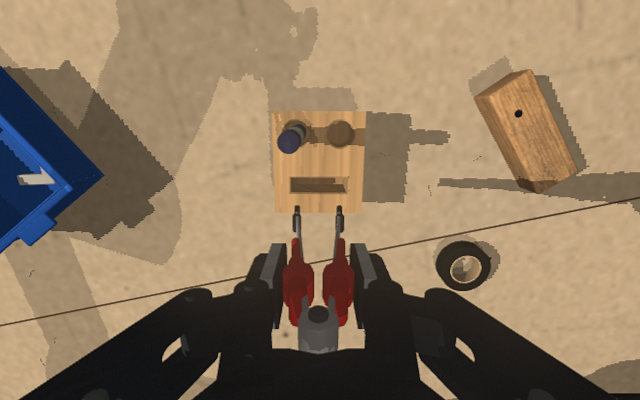

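The tongs are out and upright, with tips at (297,210) and (341,210) and the slot empty at (318,185). I carry them over to look into the tub.

Request:
step_arm:
  plan:
    - {"offset": [-0.1,-1,-0.4],"rot": [0,0,0],"gripper": 3.1}
    - {"offset": [-0.4,-3,-1],"rot": [0,0,0],"gripper": 3.1}
    - {"offset": [-0.8,-6,-1.6],"rot": [0,0,0],"gripper": 3.1}
    - {"offset": [-1.2,-9.2,-2],"rot": [0,0,0],"gripper": 3.1}
    - {"offset": [-1.6,-12.4,-2],"rot": [0,0,0],"gripper": 3.1}
    - {"offset": [-2,-15.6,-2],"rot": [0,0,0],"gripper": 3.1}
    - {"offset": [-2.4,-18.8,-2],"rot": [0,0,0],"gripper": 3.1}
    - {"offset": [-2.9,-22,-2],"rot": [0,0,0],"gripper": 3.1}
    - {"offset": [-3.3,-25.2,-2],"rot": [0,0,0],"gripper": 3.1}
    - {"offset": [-3.7,-28.2,-2],"rot": [0,0,0],"gripper": 3.1}
    - {"offset": [-4,-30.5,-2],"rot": [0,0,0],"gripper": 3.1}
    - {"offset": [-4.1,-31.5,-2],"rot": [0,0,0],"gripper": 3.1}

```text
time_s: 5.55
eef_pos: [499.6, 156.7, 316.7]
ee_rot: [-0.0, 0.994, -0.107, -0.0]
force: [-0.3, -0.5, -0.7]
grip_width: 0.364
grip_force: 5.7
```

Request:
step_arm:
  plan:
    - {"offset": [0,0,0],"rot": [0,0,0],"gripper": 3.1}
    - {"offset": [0,0,0],"rot": [0,0,0],"gripper": 3.1}
    - {"offset": [0,0,0],"rot": [0,0,0],"gripper": 3.1}

```text
time_s: 5.85
eef_pos: [500.1, 153.6, 316.9]
ee_rot: [0.0, 0.994, -0.109, -0.0]
force: [-0.1, -0.5, 0.0]
grip_width: 0.365
grip_force: 5.7
```

```bash
python3 - <<'E'
from h import *
s=sense();print(s["eef_pos"],s["joints"],s["grip_width"]*85.4,s["grip_force"],s["force"])
c=cam("wrist");save("w3",c["color"]);np.savez("w3",color=c["color"],depth=c["depth"],T=c["T"],f=c["f"],cx=c["cx"],cy=c["cy"])
P=pts(c);h=cv2.cvtColor(c["color"],cv2.COLOR_RGB2HSV)
w=((h[...,1]<70)&(h[...,2]>110)&(c["depth"]>0)&(abs(P[...,2]-12)<9)).astype(np.uint8)
n,l,st,ce=cv2.connectedComponentsWithStats(w)
for i in range(1,n):
    if st[i,4]>150:
        q=P[l==i];print(st[i],ce[i].round(),q.mean(0).round(1),np.percentile(q[:,2],[5,50,95]).round(1))
        C,_=cv2.findContours((l==i).astype(np.uint8),cv2.RETR_EXTERNAL,cv2.CHAIN_APPROX_NONE)
        a=cv2.approxPolyDP(max(C,key=len),4,True)[:,0]; print([(p.tolist(),ray(c,*p,12.5).round(1)[:2].tolist()) for p in a])
E
```

```text
[500.08857745 153.5825183  316.89831986] [ 7.38434612e-02  2.99448082e-01  1.48151738e+00 -1.72050090e-04
  1.36080651e+00  1.86278178e+00] 31.140184662843772 5.691749453544617 [-0.10147746 -0.47830283  0.04922202]
[  21   25    8  372 2489] [ 24. 202.] [532.1 525.2  11.1] [ 9.9 11.1 12.4]
[([21, 25], [725.5, 428.0]), ([22, 396], [264.3, 665.1]), ([27, 360], [323.7, 626.5]), ([28, 32], [717.7, 423.9])]
[  31   37   22  354 4964] [ 39. 205.] [525.  508.4  11. ] [ 9.6 11.  12.4]
[([34, 37], [711.8, 419.9]), ([31, 390], [271.8, 646.4]), ([43, 374], [295.4, 615.3]), ([52, 44], [701.3, 404.0])]
[293 109  33  38 594] [315. 132.] [548.6 147.3  11.6] [10.2 11.7 13. ]
[([323, 109], [571.8, 132.2]), ([314, 110], [572.9, 142.5]), ([315, 135], [545.4, 147.5]), ([293, 137], [548.7, 173.1]), ([296, 144], [540.1, 171.6]), ([325, 145], [531.5, 138.5])]
[112 274  42  38 632] [133. 292.] [395.6 434.1  12.9] [11.7 12.9 14.2]
[([122, 274], [424.5, 437.7]), ([113, 284], [413.0, 455.3]), ([143, 311], [364.7, 431.5]), ([153, 302], [375.2, 412.9])]
```

View pics/w3.png

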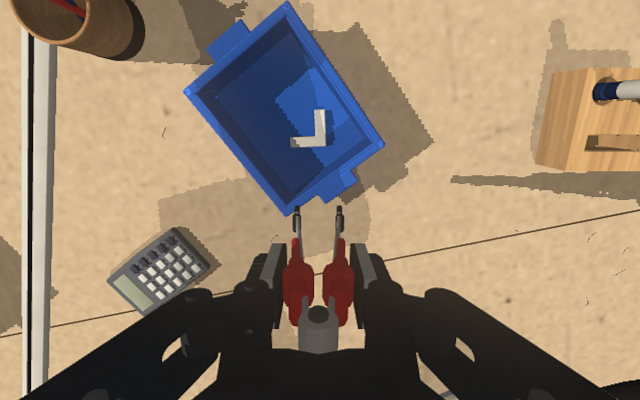

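The key is in view at (315,132), with its corner at (325,145) and its long free leg pointing up to (318,109), almost parallel to tool x. The tips are at (297,215) and (340,215), the pencil cup is at upper left, and the calculator is at (160,270). Next I refine the key pose, the tub pose and the tips.

```bash
python3 - <<'E'
from h import *
c=dict(np.load("w3.npz")); P=pts(c);ok=c["depth"]>0;h=cv2.cvtColor(c["color"],cv2.COLOR_RGB2HSV)
B=np.zeros((400,640),bool);B[95:160,280:340]=1
k=B&ok&(h[...,1]<90)&(h[...,2]>110)
q=P[k&(P[...,2]>9.5)]
print("key z",np.percentile(q[:,2],[5,25,50,75,95]).round(1),cv2.minAreaRect(q[:,:2].astype(np.float32)))
f=P[B&ok&~k&(h[...,0]>100)];print("floor z",np.percentile(f[:,2],[5,50,95]).round(1))
# face edges: outer edge leg A = max column per row; edges of leg B bottom
a=np.radians(-9)
for a in np.radians([-15,-13,-11,-9,-7]):
    X=q[:,:2]@[np.cos(a),np.sin(a)];Y=q[:,:2]@[-np.sin(a),np.cos(a)];print(np.degrees(a),np.ptp(X),np.ptp(Y),np.percentile(X,[1,99]),np.percentile(Y,[1,99]))
    A=X>X.min()+22; print("  legA Y",np.percentile(Y[A],[2,98]), "legB X",np.percentile(X[Y>Y.min()+22],[2,98]))
blue=ok&(h[...,0]>100)&(h[...,0]<130)&(h[...,1]>120); blue[:,:150]=0; blue[:,420:]=0
r=P[blue&(abs(P[...,2]-62)<3)]
print("rim",len(r),cv2.minAreaRect(r[:,:2].astype(np.float32)))
np.save("rim",r)
T=ok.copy();T[:195]=0;T[240:]=0
for lo,hi in((285,305),(332,350)):
    m=T.copy();m[:,:lo]=0;m[:,hi:]=0;m&=(P[...,2]>100)&(h[...,2]<70)
    p=P[m]; ij=np.argwhere(m); print(len(p),p.min(0).round(1),p.max(0).round(1)); 
    lowz=p[:,2]<p[:,2].min()+8; print(p[lowz].mean(0).round(1),ij.min(0),ij.max(0))
E
```

```text
key z [10.4 11.2 11.8 12.2 13. ] ((554.8284301757812, 154.488525390625), (40.19736099243164, 41.70895004272461), 79.88047790527344)
floor z [1.4 2.8 4.2]
-14.999999999999998 43.474546083422126 40.32565505991954 [475.13151847 517.09468877] [271.6586677  309.46568764]
  legA Y [273.68757343 285.68839995] legB X [474.88687201 485.78197754]
-13.0 42.23838773827629 40.15645698430754 [485.25414389 526.42175713] [254.59398443 292.45405856]
  legA Y [256.03402227 267.6793218 ] legB X [485.22151597 495.79993884]
-11.0 41.80389530316427 40.149686616881326 [494.6621047  535.33781245] [237.3935168 275.3367078]
  legA Y [237.82741759 249.31014012] legB X [494.75314448 505.53101298]
-9.0 41.57396372434613 40.86368435043363 [503.31175438 543.66451383] [219.35928511 257.88390167]
  legA Y [219.23009454 230.64739711] legB X [503.56838935 514.77491088]
-7.0 41.29338067470792 42.01503289274726 [511.02960865 551.32884373] [200.58376055 240.11690373]
  legA Y [200.36182367 211.81017683] legB X [511.71840318 523.17480156]
rim 6904 ((571.2081298828125, 171.27857971191406), (191.3642578125, 130.8021697998047), 24.207027435302734)
104 [497.1 165.3 158.4] [508.7 171.9 194.4]
[507.1 168.8 162.7] [206 293] [231 300]
111 [490.4 136.6 160.3] [502.2 142.6 210.3]
[500.2 138.1 164.1] [206 336] [231 343]
```

The key's square is 40–42 mm, centred at (554.8,154.5), yaw -10.1°, with its top at about 12 mm. The tub floor is at about 3 mm. The tub is centred at (571,171) with yaw 24°, so the tips have about 20 mm of wall clearance. I move over the leg and go down to just above the rim.

Request:
step_arm:
  plan:
    - {"offset": [1,0,0],"rot": [0,0,0],"gripper": 3.1}
    - {"offset": [2.5,0.1,0],"rot": [0,0,-1],"gripper": 3.1}
    - {"offset": [4.2,0.2,0],"rot": [0,0,-2.2],"gripper": 3.1}
    - {"offset": [5.4,0.2,0.5],"rot": [0,0,-2.2],"gripper": 3.1}
    - {"offset": [5.75,0.2,1.5],"rot": [0,0,-2.2],"gripper": 3.1}
    - {"offset": [5.75,0.2,3],"rot": [0,0,-2.2],"gripper": 3.1}
    - {"offset": [5.75,0.2,5],"rot": [0,0,-2.2],"gripper": 3.1}
    - {"offset": [5.75,0.2,6.5],"rot": [0,0,-2.2],"gripper": 3.1}
    - {"offset": [5.75,0.2,7.5],"rot": [0,0,-2.2],"gripper": 3.1}
    - {"offset": [5.75,0.2,8],"rot": [0,0,-2.2],"gripper": 3.1}
    - {"offset": [5.75,0.2,8],"rot": [0,0,-2.2],"gripper": 3.1}
    - {"offset": [5.75,0.2,8],"rot": [0,0,-2.2],"gripper": 3.1}

```text
time_s: 7.1
eef_pos: [556.0, 140.2, 237.5]
ee_rot: [-0.0, 0.996, -0.089, 0.0]
force: [0.2, -0.7, -0.3]
grip_width: 0.366
grip_force: 5.7
```

```bash
python3 - <<'E'
from h import *
s=sense();print(s["eef_pos"],s["ee_rot"],s["grip_width"]*85.4,s["grip_force"],s["force"])
c=cam("wrist");np.savez("w4",color=c["color"],depth=c["depth"],T=c["T"],f=c["f"],cx=c["cx"],cy=c["cy"])
P=pts(c);ok=c["depth"]>0;h=cv2.cvtColor(c["color"],cv2.COLOR_RGB2HSV)
save("w4",c["color"][100:280,220:420],4)
k=ok&(h[...,1]<90)&(h[...,2]>110)&(P[...,2]>9)&(P[...,2]<15); k[:,:220]=0;k[:,420:]=0;k[280:]=0;k[:100]=0
k=cv2.morphologyEx(k.astype(np.uint8),cv2.MORPH_OPEN,np.ones((3,3)))>0
q=P[k]; print(len(q),q.mean(0),cv2.minAreaRect(q[:,:2].astype(np.float32)))
T=ok&(P[...,2]>70)&(P[...,2]<105)&(h[...,2]<80)&(abs(P[...,0]-556)<15)&(abs(P[...,1]-140)<30); p=P[T]
for m in (p[:,1]>140,p[:,1]<140):
    g=p[m]; lo=g[g[:,2]<g[:,2].min()+8]; print(g.min(0).round(1),g.max(0).round(1),lo.mean(0).round(1))
E
```

```text
[555.96456636 140.19490585 237.46316292] [-6.19855458e-05  9.96019528e-01 -8.91339423e-02  4.87157962e-04] 31.242794528811363 5.688007548451424 [ 0.22587083 -0.67816789 -0.2949356 ]
794 [548.61180644 148.88359782  11.71649538] ((554.5293579101562, 155.14077758789062), (39.630043029785156, 41.69063186645508), 80.04946899414062)
[552.3 152.1  79.4] [564.4 159.3 105. ] [562.6 155.8  83.2]
[548.9 123.2  80.3] [558.6 127.2 104.9] [556.8 124.8  84.5]
```

View pics/w4.png

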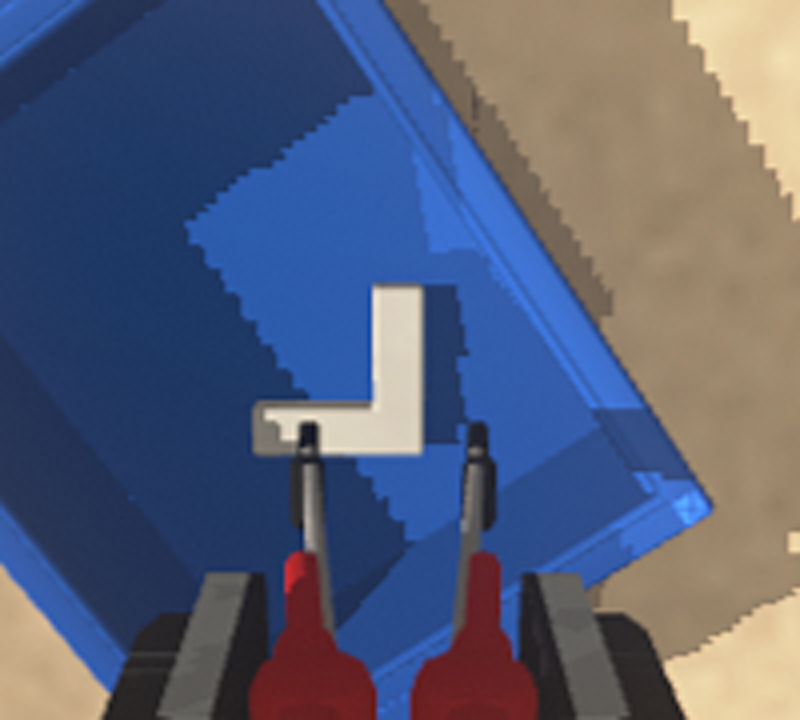

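The tips straddle the vertical leg at crop (398,370), seen ahead at (308,435) and (478,435) because of parallax. Tip and leg centres agree to about 1 mm, so I shift 1 mm and go down.

Request:
step_arm:
  plan:
    - {"offset": [0,0.1,0.6],"rot": [0,0,0],"gripper": 3.1}
    - {"offset": [0,0.1,1.6],"rot": [0,0,0],"gripper": 3.1}
    - {"offset": [0,0.1,3],"rot": [0,0,0],"gripper": 3.1}
    - {"offset": [0,0.1,4.4],"rot": [0,0,0],"gripper": 3.1}
    - {"offset": [0,0.1,5.6],"rot": [0,0,0],"gripper": 3.1}
    - {"offset": [0,0.1,6.5],"rot": [0,0,0],"gripper": 3.1}
    - {"offset": [0,0.1,7],"rot": [0,0,0],"gripper": 3.1}
    - {"offset": [0,0.1,7.25],"rot": [0,0,0],"gripper": 3.1}
    - {"offset": [0,0.1,7.25],"rot": [0,0,0],"gripper": 3.1}
    - {"offset": [0,0.1,7.25],"rot": [0,0,0],"gripper": 3.1}

```text
time_s: 8.15
eef_pos: [555.8, 139.2, 164.9]
ee_rot: [-0.0, 0.996, -0.089, 0.0]
force: [0.2, 0.4, 0.6]
grip_width: 0.363
grip_force: 5.7
```

```bash
python3 - <<'E'
from h import *
s=sense();print(s["eef_pos"],s["grip_width"]*85.4,s["grip_force"],s["force"])
c=cam("wrist");save("w5",c["color"][100:280,220:420],4)
E
```

```text
[555.80856635 139.22877149 164.85008375] 31.038111951181087 5.687986984848976 [0.21800535 0.35291381 0.60348735]
```

View pics/w5.png

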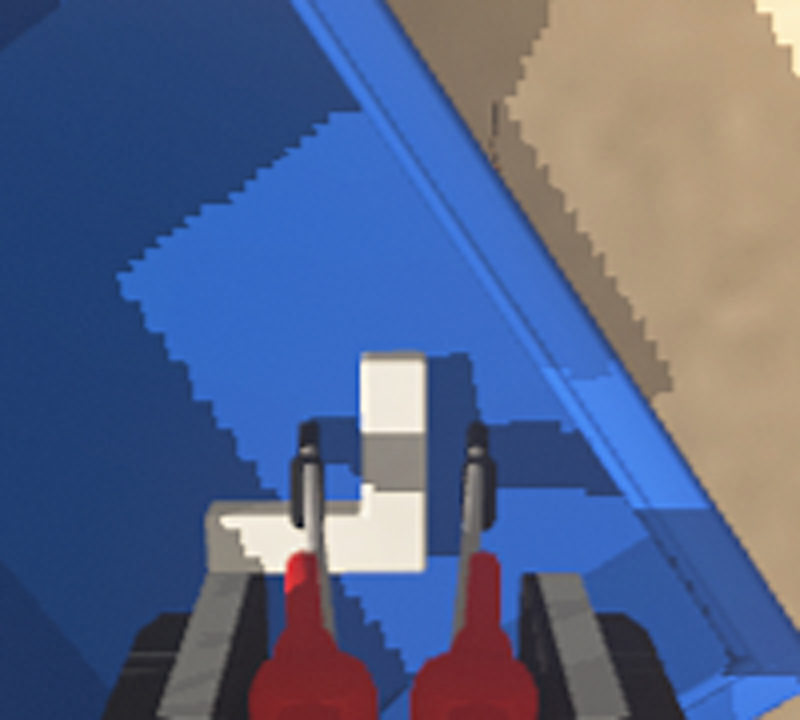

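The tips straddle the free leg, with the key at (393,440) and the tips at (308,440) and (480,440). They clear the other leg, and there is no contact force. Squeezing.

Request:
step_arm:
  plan:
    - {"offset": [0,0,0],"rot": [0,0,0],"gripper": 2.9}
    - {"offset": [0,0,0],"rot": [0,0,0],"gripper": 2.8}
    - {"offset": [0,0,0],"rot": [0,0,0],"gripper": 2.7}
    - {"offset": [0,0,0],"rot": [0,0,0],"gripper": 2.5}
    - {"offset": [0,0,0],"rot": [0,0,0],"gripper": 2.3}
    - {"offset": [0,0,0],"rot": [0,0,0],"gripper": 2.0}
    - {"offset": [0,0,0],"rot": [0,0,0],"gripper": 2.0}
    - {"offset": [0,0,0],"rot": [0,0,0],"gripper": 2.0}
    - {"offset": [0,0,0],"rot": [0,0,0],"gripper": 2.0}
    - {"offset": [0,0,0],"rot": [0,0,0],"gripper": 2.0}
  squeeze: 27

```text
time_s: 9.2
eef_pos: [555.7, 139.2, 164.6]
ee_rot: [-0.0, 0.996, -0.089, 0.0]
force: [0.4, 0.7, 3.2]
grip_width: 0.31
grip_force: 26.5
```

```bash
python3 - <<'E'
from h import *
s=sense();print(s["eef_pos"],s["grip_width"]*85.4,s["grip_force"],s["force"])
c=cam("wrist");save("w6",c["color"][100:280,220:420],4)
P=pts(c);ok=c["depth"]>0
print([(P[v,u].round(0).tolist()) for v in (207,212,217) for u in range(300,340,3)])
E
```

```text
[555.69575754 139.18786437 164.57641518] 26.45740242744717 26.54745250940323 [0.38661711 0.69895756 3.17327883]
[[560.0, 153.0, 4.0], [627.0, 127.0, 234.0], [561.0, 148.0, 10.0], [560.0, 146.0, 8.0], [561.0, 143.0, 12.0], [560.0, 141.0, 13.0], [560.0, 139.0, 13.0], [560.0, 137.0, 12.0], [559.0, 135.0, 11.0], [558.0, 132.0, 9.0], [557.0, 130.0, 9.0], [555.0, 128.0, 3.0], [554.0, 126.0, 2.0], [554.0, 124.0, 2.0], [555.0, 154.0, 2.0], [556.0, 151.0, 4.0], [562.0, 147.0, 26.0], [557.0, 146.0, 12.0], [557.0, 144.0, 11.0], [556.0, 142.0, 12.0], [556.0, 140.0, 13.0], [555.0, 137.0, 12.0], [555.0, 135.0, 11.0], [558.0, 133.0, 22.0], [559.0, 131.0, 25.0], [551.0, 129.0, 2.0], [551.0, 126.0, 3.0], [550.0, 124.0, 3.0], [551.0, 155.0, 2.0], [561.0, 149.0, 33.0], [562.0, 147.0, 37.0], [560.0, 145.0, 33.0], [553.0, 145.0, 12.0], [553.0, 143.0, 12.0], [552.0, 140.0, 12.0], [552.0, 138.0, 11.0], [551.0, 136.0, 11.0], [559.0, 133.0, 35.0], [559.0, 131.0, 36.0], [557.0, 129.0, 33.0], [547.0, 127.0, 3.0], [546.0, 125.0, 2.0]]
```

View pics/w6.png

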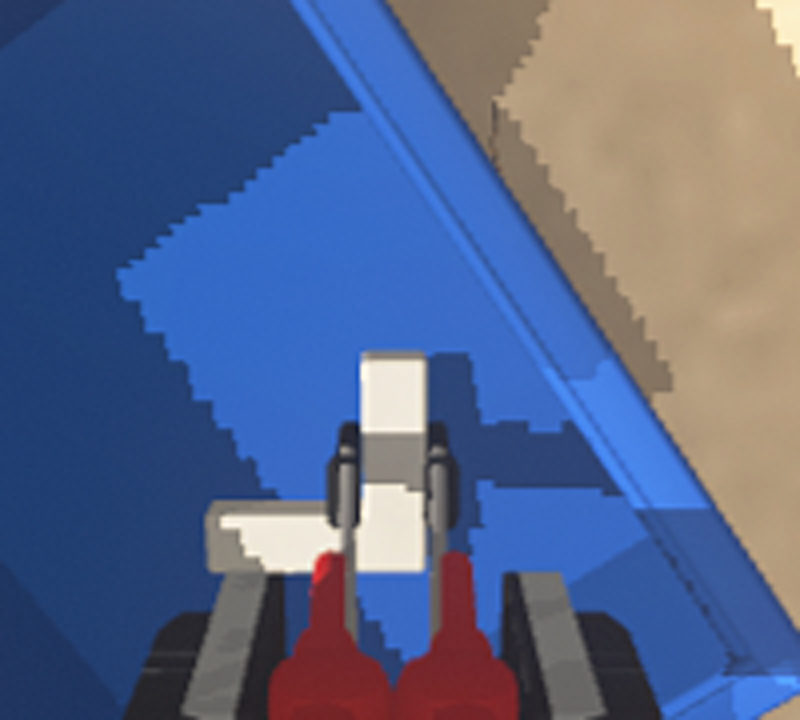

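The tips are pinching the leg at crop (392,455), and the key stays flat. Lifting 150 mm slowly.

Request:
step_arm:
  plan:
    - {"offset": [0,0,-0.2],"rot": [0,0,0],"gripper": 2.0}
    - {"offset": [0,0,-0.5],"rot": [0,0,0],"gripper": 2.0}
    - {"offset": [0,0,-1],"rot": [0,0,0],"gripper": 2.0}
    - {"offset": [0,0,-1.7],"rot": [0,0,0],"gripper": 2.0}
    - {"offset": [0,0,-2.5],"rot": [0,0,0],"gripper": 2.0}
    - {"offset": [0,0,-3.4],"rot": [0,0,0],"gripper": 2.0}
    - {"offset": [0,0,-4.4],"rot": [0,0,0],"gripper": 2.0}
    - {"offset": [0,0,-5.4],"rot": [0,0,0],"gripper": 2.0}
    - {"offset": [0,0,-6.4],"rot": [0,0,0],"gripper": 2.0}
    - {"offset": [0,0,-7.4],"rot": [0,0,0],"gripper": 2.0}
    - {"offset": [0,0,-8.4],"rot": [0,0,0],"gripper": 2.0}
    - {"offset": [0,0,-9.4],"rot": [0,0,0],"gripper": 2.0}

```text
time_s: 10.45
eef_pos: [555.6, 139.2, 259.2]
ee_rot: [0.0, 0.996, -0.089, 0.0]
force: [-0.2, -0.8, -0.7]
grip_width: 0.313
grip_force: 26.6
```

Request:
step_arm:
  plan:
    - {"offset": [0,0,-1],"rot": [0,0,0],"gripper": 2.0}
    - {"offset": [0,0,-2],"rot": [0,0,0],"gripper": 2.0}
    - {"offset": [0,0,-3],"rot": [0,0,0],"gripper": 2.0}
    - {"offset": [0,0,-4],"rot": [0,0,0],"gripper": 2.0}
    - {"offset": [0,0,-4.8],"rot": [0,0,0],"gripper": 2.0}
    - {"offset": [0,0,-5.3],"rot": [0,0,0],"gripper": 2.0}
    - {"offset": [0,0,-5.6],"rot": [0,0,0],"gripper": 2.0}
    - {"offset": [0,0,-5.6],"rot": [0,0,0],"gripper": 2.0}
    - {"offset": [0,0,-5.6],"rot": [0,0,0],"gripper": 2.0}
    - {"offset": [0,0,-5.6],"rot": [0,0,0],"gripper": 2.0}
    - {"offset": [0,0,-5.6],"rot": [0,0,0],"gripper": 2.0}
    - {"offset": [0,0,-5.6],"rot": [0,0,0],"gripper": 2.0}

```text
time_s: 11.65
eef_pos: [555.6, 139.2, 314.2]
ee_rot: [0.0, 0.996, -0.089, -0.0]
force: [-0.7, -0.2, -0.1]
grip_width: 0.311
grip_force: 26.6
```

```bash
python3 - <<'E'
from h import *
s=sense();print(s["time_s"],s["eef_pos"],s["grip_width"]*85.4,s["grip_force"],s["force"],np.abs(s["dq"]).max())
c=cam("wrist");save("w7",c["color"][100:280,220:420],4)
P=pts(c);ok=c["depth"]>0;h=cv2.cvtColor(c["color"],cv2.COLOR_RGB2HSV)
k=ok&(h[...,1]<70)&(h[...,2]>110)&(P[...,2]>80)&(P[...,2]<210);k[280:]=0
q=P[k];print(len(q),q.mean(0),q.min(0),q.max(0))
E
```

```text
11.65 [555.59483694 139.16795348 314.22158331] 26.580496776517812 26.587302088737488 [-0.7275802  -0.16123512 -0.13259656] 0.002447067992274451
1835 [545.09054673  68.74589823 142.68833458] [ 519.84907553 -151.82812682   80.03163124] [741.02270358 370.76104647 209.84417042]
```

View pics/w7.png

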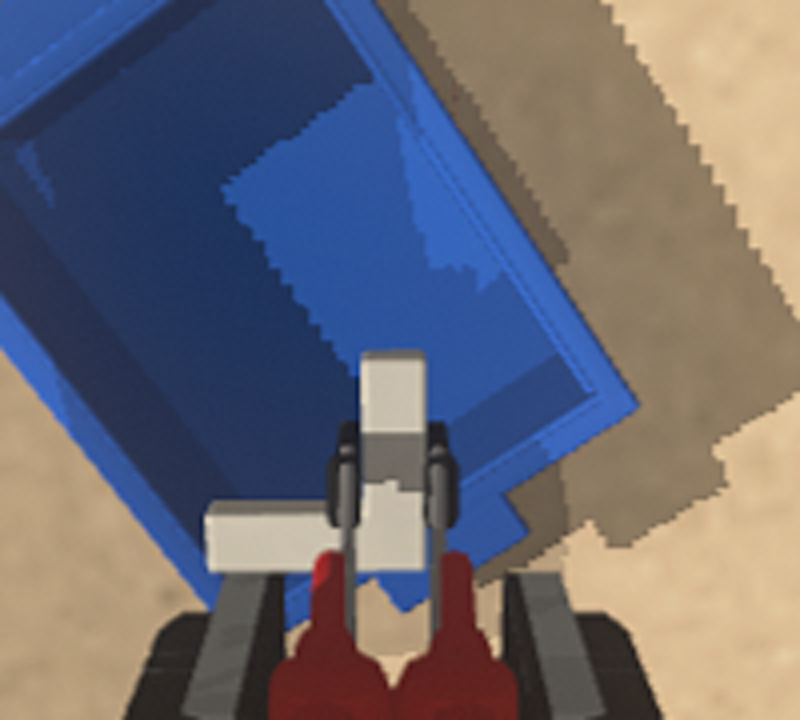

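The key is held level between the tips, in the same place relative to the tongs as before the lift, at about 158 mm height and still. Handing in.

```bash
python3 -c "
from rig import *
print(finish_job())"
```

```text
the job is handed in; nothing more can be done
None
```

I pulled the tongs from the block and lifted the key out by one leg; it was handed in held still between the upright tips, about 95 mm above the tub's rim, though the hand-in returned no verdict.

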